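# Vacuum-seal the red spice jar and hold the pump paddle

## Robot

A 6-joint arm with a two-finger parallel gripper is mounted at the origin on the work surface. World frame = base frame: x ahead of the robot, y to its left, z up, the work surface at z = 0. Lengths are in m, angles in degrees, forces in N, time in s.
With the tool pointing down it reaches from about 0.4 to 0.825 m from the base axis. Payload 7 kg.
Tool frame: the origin (TCP) lies midway between the tips of the shut fingers; the grasp point (between the pads) lies 19 mm behind it; z points along the fingers, y is the line along which they close (so a half turn about z gives the same grasp; the last joint's range is limited). The gripper opens to 88 mm and grips with 3 to 60 N. Pads are 19 mm wide; open, the fingers measure 130 mm over their backs; the gripper's body (78 mm by 193 mm) begins 47 mm behind the grasp point.
Start: joints at [-53.165, 20.546, 0.682, 0, -70.136, -16.507], TCP at [0.234, -0.633, 0.205] pointing down, gripper open.
Joint ranges: [-176.03, 176.03], [-82.01, 121.73], [-58.28, 71.71], [-173.87, 95.51], [-174.79, -0.11], [-173.66, 173.66]. Speed limits (degrees/s): [136.94, 136.94, 172.46, 180, 180, 180].

## Interface

Orientations are given as [roll, pitch, yaw] about the fixed x, y, z axes, in that order (R = Rz(yaw) Ry(pitch) Rx(roll)).
In Python, from plant import get_state, optics, order gives the robot as it stands. The module is installed in compiled form; this text tells all that it offers.
- The arm moves only by the tool send_rows, never from a script. Its argument "moves" is a list of rows, each an object with "slide": the shift along the tool's x, y, z as a fraction of full scale, a list of three; "turn": the turn about the tool's z as a fraction of full scale; "gripper": the opening, from 0 (shut) to 1 (fully open). A call has exactly 5 rows; each row is the pose to reach, as a shift and turn from the pose commanded when the call began, along the tool's axes at that moment; what a row does not reach only later rows make up. Full scale, the value 1, is 150 mm for a shift and 90 degrees for a turn. A row lasts 1/12 s, in which the tool goes at most 41.7 mm and 7.16 degrees, less where a joint would pass 70% of its speed; a pose out of reach is approached as far as the arm can. A call with a number of a shift or a turn outside -1 to 1 is refused whole. A call with a gripper value outside its range is refused whole. The fingers move at their own pace and stop on an object; "newtons" is the grip in N (left out, the last holds). Time passes only in rows, so rows that repeat a pose let the fingers close, or fill a call up. It gives the time, the measured TCP pose, the force, the opening and the grip force at its end, in the units of the state.
- get_state(): the state, without advancing time (a new reading comes with each control period).
- optics.capture(name): name is "scene" or "top" or "wrist"; returns a dict with "img" (480x640x3 uint8, red, green, blue), "intrinsics" (3x3 intrinsics, pixels), "origin" and "attitude" of the camera in the world. Camera axes: x right, y down, z forward; pixel columns grow to the right and rows downward; lengths in m; the calibration is good to about 2 mm. A picture is of the moment at which its call begins. There is no depth.
- order.close_job(): hands the job in; it is judged then, once.
Trained networks look in the newest picture that a camera, given by its name, has taken for a name from the list of things; names that differ only in an ending like _2 or _b are one class to them, and where a whole thing is asked for, a point or a joint stands for the part that bears it (a point fixed in the world has none). Each returns a list of dicts, best first, with "p" (0 to 1); they miss things now and then, are a little off and sometimes report something else, mostly with a low value. They report only what shows in the picture. A call takes as long as a camera call.
- optics.look_for(camera, name): "location" ([x, y, z] in m, in world coordinates, good to about 4 mm: the middle of the surface that is visible of it).
The state is a dict: "time_s": time; "joints": joint angles; "qd": joint speeds; "joint_torque": joint torques, N m; "tcp_pos": TCP position; "eef_rot": TCP orientation; "contact_force": force on the tool from outside, world axes, zero at the start; "moment": the same for the moment, N m; "gripper_width": finger opening in m; "gripper_force": force on a finger pad.
Only numpy, scipy, OpenCV 4.12 (cv2) and the standard library are available. Lean on these libraries where they do the work, as an engineer would, in place of code of your own. Each camera call takes 0.05 s, during which the arm holds its last target. There are 200 camera calls.

## Task

Stand the jar with the red contents upright in the round seat of the vacuum sealer's open drawer, let go of it and push the drawer fully shut. Then press the orange bar of the sealer's spring-loaded paddle to about the middle of its travel, the green band of the gauge, and keep it there: the program finishes while the arm is still holding the bar in the green. Never push the paddle down to its bottom stop (that vents the vacuum), never tip the red jar over, and leave the other jars, the bowl and the bottle where they are.

Things in the scene. Friction and masses are not known exactly. Their poses are not given: they have to be found in the camera images.
- jar_red: closed storage jar, 50 mm diameter, 70 mm tall, 160 g (varies), clear walls with a flat white lid (top 18 mm); contents seen through the wall, and a 30 mm dot on the lid, are red. Origin: centre of its underside, z up the jar. All three jars are alike but for the contents. This one is to be sealed; it starts on the riser in any of the three places.
- jar_yellow: closed storage jar, 50 mm diameter, 70 mm tall, 160 g (varies), clear walls with a flat white lid (top 18 mm); contents seen through the wall, and a 30 mm dot on the lid, are yellow. Origin: centre of its underside, z up the jar. All three jars are alike but for the contents. Leave it alone.
- jar_green: closed storage jar, 50 mm diameter, 70 mm tall, 160 g (varies), clear walls with a flat white lid (top 18 mm); contents seen through the wall, and a 30 mm dot on the lid, are dark green. Origin: centre of its underside, z up the jar. All three jars are alike but for the contents. Leave it alone.
- riser: fixed dark steel step, 90 mm (its x) by 280 mm (its y), 20 mm high; the three jars stand on it in a row along its y axis, about 100 mm apart. Origin: centre of its underside.
- sealer: fixed white vacuum sealer, 150 mm deep (its x), 194 mm wide (its y), flat top 105 mm above the table; its front, with the drawer, is its -x side and faces roughly to the robot. Origin: centre of its underside on the table. The paddle runs along the middle of its top (y = 0); two small hinge posts stand at its x = +60 mm.
- drawer (a joint): how far the drawer is open (m): 0 fully shut, starts 0.10 to 0.12 open. It slides out along the sealer's -x axis, stays where it is left, needs about 2 N to move and has a hard stop at 0.
- seat (a point): centre of the drawer's round jar seat, on the drawer floor 12 mm above the table; moves with the drawer, axes as the sealer's. Around it a black ring, 60 mm inside, 5 mm high. Drawer inside 136 mm wide; side and rear walls reach 40 mm above the table; seat 50 mm behind the front panel's inner face. The sealer's roof is 95 mm above the table and starts 75 mm in front of its centre.
- drawer_front (a point): middle of the top edge of the outer face of the drawer's front panel, 86 mm above the table. The panel is grey, flat, 186 mm wide, 12 mm thick, from 6 to 86 mm above the table, no handle; push it along the sealer's +x axis. When shut its outer face is 89 mm in front of the sealer's centre.
- gauge (a point): middle of the green band of the gauge, an upright plate 4 mm thick and 46 mm long (along the sealer's x) on the sealer's top, its centre 18 mm in front of and 42 mm to the left (+y) of the sealer's centre; top 170 mm above the table. Grey above, green between 136 and 148 mm above the table, red below; the bar's white pointer shows on it.
- paddle (a joint): angle of the spring-loaded paddle (rad): 0 released (bar up), grows as the bar is pressed down, 0.45 at the bottom stop; green band 0.14 to 0.29. The spring pushes it back up at once when let go: about 4 N at the bar to start, 7 N at half travel, 11 N at the bottom.
- press_bar: orange round bar at the paddle's free end, 16 mm diameter, 54 mm long along the sealer's y; origin at its centre. Its height above the table: 159 mm released, 148 to 136 in the green (best 142), 122 at the bottom. The hinge is 60 mm behind the sealer's centre, 118 mm up, 85 mm from the bar: released the bar is 15 mm in front of the sealer's centre, in the green 21 mm. Press from above.
- bowl: black bowl, 120 mm diameter, 50 mm high, origin centre of its underside. Leave it alone.
- oil_bottle: amber glass bottle with a cork-coloured cap, 60 mm diameter, 160 mm tall, origin centre of its underside. Leave it alone.

How it is judged (in metres and radians):
On the way, in this order (a step that is already met when the one before it is completed fails the run):
1. the red jar stands in the drawer's seat, released (horizontal distance between jar_red and seat below 0.008 m and z of jar_red in the frame of seat between -0.004 and 0.0035 m and angle between jar_red's own z axis and vertical below 0.08 rad and contact force between the fingers and jar_red below 0.2 N), for 0.2 s.
2. the drawer is fully shut with the jar in its seat (horizontal distance between jar_red and seat below 0.008 m and z of jar_red in the frame of seat between -0.004 and 0.0035 m and angle between jar_red's own z axis and vertical below 0.08 rad and value of joint drawer below 0.006 m), for 0.2 s.
3. the bar is pressed into the green band and kept there (all of step 2 and value of joint paddle between 0.14 and 0.29 rad and contact force between any of the fingers, the arm and press_bar above 2 N), for 0.5 s.
At the end, for the whole second after the job is handed in: The red jar stands upright (within 0.08 rad) on the floor of the drawer's seat, within 8 mm of its centre; the drawer is open less than 6 mm; the robot still presses the bar (over 2 N) and holds the paddle steady in the green band (0.14 to 0.29 rad) through the second after the end (all of step 3 and velocity of joint paddle between -0.1 and 0.1 rad/s); the arm keeps its last pose, push and grip.
It fails at once if the paddle is pushed to its bottom stop (beyond 0.41 rad) (value of joint paddle above 0.41 rad).
It fails at once if the red jar is tipped over (beyond 0.6 rad) (angle between jar_red's own z axis and vertical above 0.6 rad).
It fails at once if another jar, the bowl or the bottle is moved by more than 25 mm or tipped over (distance of any of jar_yellow, jar_green, bowl, oil_bottle from where it was at the start of the episode above 0.025 m or angle between any of jar_yellow, jar_green, bowl, oil_bottle's own z axis and vertical above 0.5 rad).
It also fails if it takes over 67 s, if anything falls off the work surface, if the arm or the gripper's body presses on something with over 40 N, if the wrist force passes 120 N, or if a joint passes its speed limit or range.

## Working session

There is one attempt and no reset: what is moved stays moved. The work goes in short steps, Python scripts to look and compute and a tool call to move; the robot and the scene stay as the last step left them, time stands still between calls to the robot, and variables do not carry over. Pictures are saved under pics/ and viewed, at most 11 in all, crops included, and the job is handed in when it is done.

Besides the shell and the picture viewer there is one more tool, called after "Emit:" as name(argument=value, ...) on one line, values as JSON. send_rows: Moves the arm, as the interface text tells. Shift numbers are shares of 150 mm and turn numbers shares of 90 degrees, none past 1 either way. Its arguments: {"type":"object","properties":{"moves":{"type":"array"},"newtons":{"type":"number"}},"required":["moves"]}

```bash
mkdir -p pics; python3 - <<'E'
from plant import get_state, optics, order
import cv2
s=get_state();print(s)
for c in("scene","top"):
    d=optics.capture(c);cv2.imwrite(f"pics/{c}0.png",d["img"][:,:,::-1]);print(c,d["intrinsics"].tolist(),d["origin"],d["attitude"])
    for n in("jar_red","jar_yellow","jar_green","riser","sealer","drawer","seat","drawer_front","gauge","press_bar","bowl","oil_bottle"):
        print(n,[(r["p"],[round(float(x),3) for x in r["location"]]) for r in optics.look_for(c,n)[:2]])
print(get_state()["time_s"])
E
```

```text
{'time_s': 0.0, 'joints': array([-5.31663095e+01,  2.05905832e+01,  6.34193458e-01, -2.30488883e-02,
       -7.01357148e+01, -1.65059370e+01]), 'qd': array([ 0.05946226, -0.0933889 ,  0.06345071, -0.08261279, -0.01102739,
        0.03545289]), 'joint_torque': array([ 1.69911906e-03, -5.82723427e+01,  2.93065685e+01,  6.99705809e+00,
        7.11882240e-03, -1.90579881e-04]), 'tcp_pos': array([ 0.23428235, -0.63247194,  0.20372631]), 'eef_rot': array([ 1.79905534e+02, -5.39662931e-03, -1.59680091e+02]), 'contact_force': array([-0.37917355,  0.81789596,  0.27972853]), 'moment': array([-0.01963888,  0.03902851, -0.02008935]), 'gripper_force': 0.0, 'gripper_width': 0.0876624164302392}
scene [[465.94501080938636, 0.0, 316.42357617722746], [0.0, 465.94501080938636, 228.7385533423781], [0.0, 0.0, 1.0]] [ 1.23304253 -0.19213316  0.73270351] [-1.32959734e+02 -1.29471429e-01  7.57418306e+01]
jar_red []
jar_yellow [(0.87, [0.538, 0.225, 0.076])]
jar_green [(0.81, [0.531, 0.133, 0.074]), (0.65, [0.525, 0.331, 0.066])]
riser [(0.96, [0.538, 0.221, 0.019])]
sealer [(0.84, [0.691, -0.168, 0.105])]

[... 526 characters left out ...]
464    -88.86629711]
jar_red [(0.87, [0.508, 0.33, 0.087]), (0.47, [0.567, -0.382, 0.104])]
jar_yellow [(0.67, [0.513, -0.163, 0.01]), (0.55, [0.52, 0.232, 0.093])]
jar_green [(0.82, [0.518, 0.138, 0.089])]
riser [(0.77, [0.514, 0.232, 0.021]), (0.67, [0.614, -0.161, 0.109])]
sealer [(0.87, [0.618, -0.162, 0.109]), (0.28, [0.517, -0.163, 0.011])]
drawer [(0.79, [0.515, -0.165, 0.015])]
seat [(0.65, [0.515, -0.168, 0.008])]
drawer_front [(0.86, [0.512, -0.165, 0.007])]
gauge [(0.91, [0.618, -0.157, 0.105])]
press_bar [(0.6, [0.649, -0.157, 0.164]), (0.39, [0.675, -0.161, 0.146])]
bowl [(0.86, [0.727, 0.196, 0.023]), (0.5, [0.515, 0.139, 0.087])]
oil_bottle [(0.63, [0.566, -0.381, 0.106])]
1.3
```

View pics/top0.png

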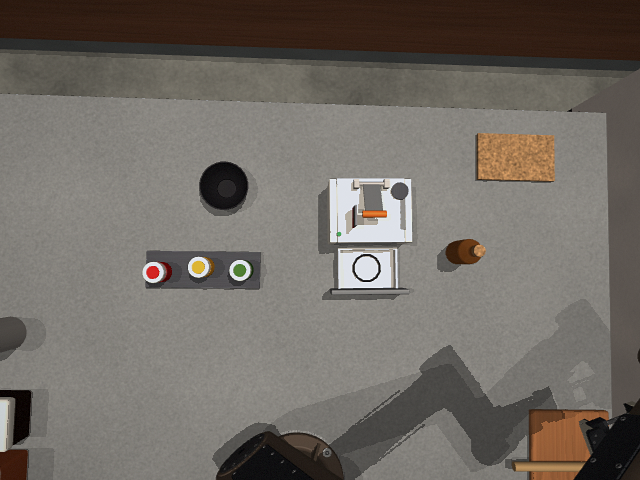

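View pics/scene0.png

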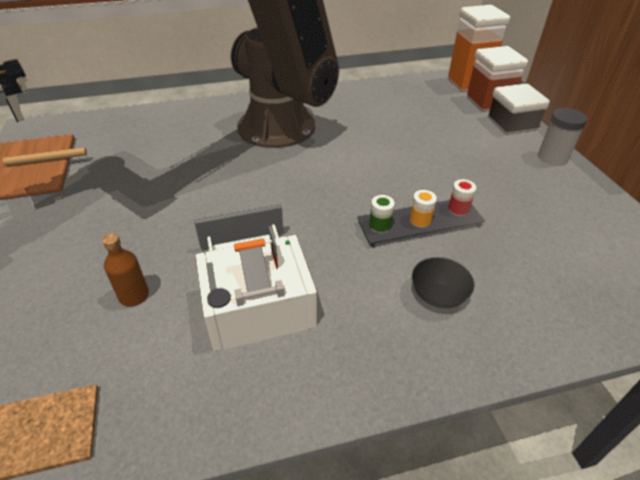

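The top view shows the red jar at about (154,272), the leftmost on the riser. Yellow is at (200,267), green at (240,270), the seat ring at (367,268), the drawer front along row 291 and the bar at (374,214). The scene view agrees, with red at (463,190). I'll now measure these exactly with the calibration.

```bash
cat > h.py <<'E'
from plant import get_state, optics, order
import cv2, numpy as np
from scipy.spatial.transform import Rotation as R
def onplane(d,uv,z):
    uv=np.atleast_2d(uv).astype(float)
    r=np.c_[uv,np.ones(len(uv))]@np.linalg.inv(d["intrinsics"]).T@R.from_euler('xyz',d["attitude"],degrees=True).as_matrix().T
    o=np.array(d["origin"]);return o+r*((z-o[2])/r[:,2])[:,None]
def blob(img,mask,box):
    m=np.zeros(mask.shape,np.uint8);x0,y0,x1,y1=box;m[y0:y1,x0:x1]=mask[y0:y1,x0:x1]
    n,l,s,c=cv2.connectedComponentsWithStats(m);i=1+np.argmax(s[1:,4]);return (l==i).astype(np.uint8),c[i],s[i]
E
python3 - <<'E'
from h import *
for c,boxes in (("top",{"red":(140,258,175,285),"bar":(355,200,395,225)}),("scene",{"red":(448,178,478,196),"bar":(225,235,272,255)})):
    d=optics.capture(c);im=d["img"].astype(int);r,g,b=im[...,0],im[...,1],im[...,2]
    m=((r>140)&(g<70)&(b<80)).astype(np.uint8);k,ce,s=blob(im,m,boxes["red"]);print(c,"red",ce,s,onplane(d,ce,.09).round(4))
    m=((r>150)&(g>50)&(g<150)&(b<60)).astype(np.uint8);k,ce,s=blob(im,m,boxes["bar"])
    print("bar",ce,s,onplane(d,ce,.164).round(4))
    if c=="top":
        pts=onplane(d,np.argwhere(k)[:,::-1],.164)[:,:2];u=np.linalg.svd(pts-pts.mean(0))[2][0] if 0 else np.linalg.eigh(np.cov(pts.T))[1][:,1];print("bar dir",u,np.ptp(pts@u))
        g8=im.max(2); m=(g8<90).astype(np.uint8);k,ce,s=blob(im,m,(348,251,388,286))
        p=np.argwhere(k)[:,::-1];e=cv2.fitEllipse(cv2.convexHull(p.astype(np.int32)));print("ring",e,s,onplane(d,[e[0]],.017).round(4))
        m=(g8>150).astype(np.uint8);k,ce,s=blob(im,m,(320,170,425,248))
        q=cv2.minAreaRect(cv2.findContours(k,0,2)[0][0]);print("sealer top",onplane(d,cv2.boxPoints(q),.105).round(4),s)
        # drawer panel top face: dark band rows 285-297
        for y in range(284,300):print(y,[im[y,x].tolist()for x in(345,390)])
        img=cv2.resize(d["img"][165:305,310:430],None,fx=5,fy=5,interpolation=cv2.INTER_CUBIC)[:,:,::-1];cv2.imwrite("pics/crop.png",img[:,:])
E
```

```text
top red [152.46031746 271.91269841] [147 266  12  13 126] [[0.508  0.3406 0.09  ]]
bar [374.41958042 213.51748252] [363 211  24   6 143] [[ 0.6472 -0.1618  0.164 ]]
bar dir [-0.01982258  0.99980351] 0.051043639951236064
ring ((366.13604736328125, 267.5904235839844), (27.622507095336914, 28.005512237548828), 148.58311462402344) [353 254  28  28 152] [[ 0.5274 -0.1644  0.017 ]]
sealer top [[ 0.735  -0.0628  0.105 ]
 [ 0.7401 -0.2559  0.105 ]
 [ 0.5916 -0.2571  0.105 ]
 [ 0.5875 -0.0656  0.105 ]] [ 329  178   83   64 4080]
284 [[223, 226, 234], [226, 230, 239]]
285 [[222, 227, 234], [226, 231, 240]]
286 [[225, 229, 236], [232, 236, 245]]
287 [[235, 239, 247], [188, 194, 206]]
288 [[89, 91, 94], [41, 40, 41]]
289 [[32, 33, 32], [65, 64, 62]]
290 [[128, 125, 122], [147, 143, 139]]
291 [[144, 142, 140], [142, 139, 137]]
292 [[136, 133, 130], [133, 130, 126]]
293 [[134, 132, 130], [120, 117, 116]]
294 [[88, 87, 85], [56, 56, 55]]
295 [[90, 88, 85], [90, 88, 85]]
296 [[93, 89, 87], [92, 89, 86]]
297 [[91, 89, 85], [88, 86, 83]]
298 [[91, 90, 84], [84, 82, 79]]
299 [[87, 86, 82], [139, 136, 131]]
scene red [464.54761905 185.0952381 ] [460 183  10   5  42] [[0.506  0.3385 0.09  ]]
bar [249.00625 244.7875 ] [235 240  29  11 160] [[ 0.6525 -0.1634  0.164 ]]
```

```bash
python3 -c "
import cv2;i=cv2.imread('pics/crop.png');cv2.imwrite('pics/crop2.png',cv2.resize(i,(510,595)))"
```

```text
(no output)
```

View pics/crop2.png

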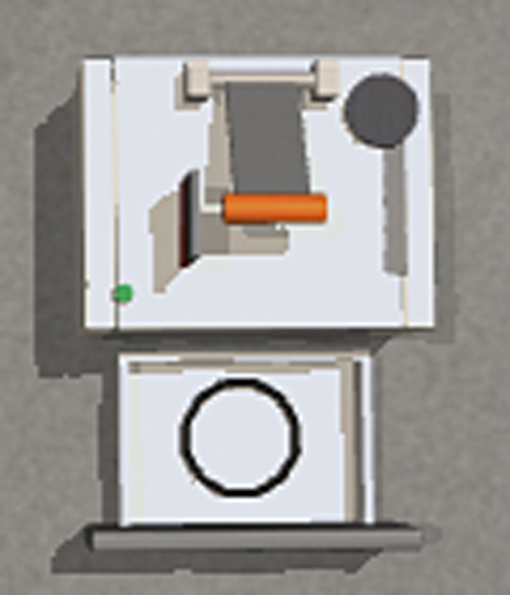

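The enlarged crop shows a full ring at (240,437), the panel along row 537 and the bar at (275,208). The measurements fit the given sizes:
- **Sealer:** centre about (0.664, -0.160), yaw about 1.2°.
- **Seat:** (0.527, -0.164).
- **Red jar:** (0.507, 0.340).

I'll start moving with a turn to sealer-aligned yaw while rising.

Emit:
send_rows(moves=[{"slide": [-0.2,0.1,-0.1],"turn": 0.07,"gripper": 0.8},{"slide": [-0.45,0.22,-0.2],"turn": 0.14,"gripper": 0.8},{"slide": [-0.7,0.35,-0.3],"turn": 0.212,"gripper": 0.8},{"slide": [-0.9,0.45,-0.4],"turn": 0.212,"gripper": 0.8},{"slide": [-0.9,0.45,-0.4],"turn": 0.212,"gripper": 0.8}], newtons=20)

```text
time_s: 1.82
tcp_pos: [0.342, -0.5204, 0.2688]
eef_rot: [-179.8, 0.3, -178.6]
contact_force: [0.2, -0.6, 0.7]
gripper_width: 0.0704
gripper_force: 0.0
```

Emit:
send_rows(moves=[{"slide": [-0.12,0.19,0],"turn": 0,"gripper": 0.8},{"slide": [-0.25,0.38,0],"turn": 0,"gripper": 0.8},{"slide": [-0.37,0.57,0],"turn": 0,"gripper": 0.8},{"slide": [-0.5,0.76,0],"turn": 0,"gripper": 0.8},{"slide": [-0.62,0.95,0],"turn": 0,"gripper": 0.8}])

```text
time_s: 2.23
tcp_pos: [0.4282, -0.3769, 0.2649]
eef_rot: [-180.0, 0.0, -178.7]
contact_force: [0.8, -0.6, 0.0]
gripper_width: 0.0702
gripper_force: 0.0
```

Emit:
send_rows(moves=[{"slide": [-0.12,0.19,0],"turn": 0,"gripper": 0.8},{"slide": [-0.25,0.38,0],"turn": 0,"gripper": 0.8},{"slide": [-0.37,0.57,0],"turn": 0,"gripper": 0.8},{"slide": [-0.5,0.76,0],"turn": 0,"gripper": 0.8},{"slide": [-0.62,0.95,0],"turn": 0,"gripper": 0.8}])

```text
time_s: 2.65
tcp_pos: [0.5181, -0.2322, 0.265]
eef_rot: [-180.0, 0.0, -178.7]
contact_force: [-0.2, -0.2, 1.3]
gripper_width: 0.07
gripper_force: 0.0
```

Emit:
send_rows(moves=[{"slide": [0,0.19,0],"turn": 0,"gripper": 0.8},{"slide": [0,0.38,0],"turn": 0,"gripper": 0.8},{"slide": [0,0.57,0],"turn": 0,"gripper": 0.8},{"slide": [0,0.76,0],"turn": 0,"gripper": 0.8},{"slide": [0,0.95,0],"turn": 0,"gripper": 0.8}])

```text
time_s: 3.07
tcp_pos: [0.5141, -0.09, 0.2648]
eef_rot: [180.0, 0.0, -178.7]
contact_force: [1.0, 0.8, 1.0]
gripper_width: 0.0701
gripper_force: 0.0
```

Emit:
send_rows(moves=[{"slide": [0,0.19,0],"turn": 0,"gripper": 0.8},{"slide": [0,0.38,0],"turn": 0,"gripper": 0.8},{"slide": [0,0.57,0],"turn": 0,"gripper": 0.8},{"slide": [0,0.76,0],"turn": 0,"gripper": 0.8},{"slide": [0,0.95,0],"turn": 0,"gripper": 0.8}])

```text
time_s: 3.48
tcp_pos: [0.5109, 0.0525, 0.265]
eef_rot: [180.0, 0.0, -178.7]
contact_force: [1.1, -0.4, 0.1]
gripper_width: 0.0701
gripper_force: 0.0
```

Emit:
send_rows(moves=[{"slide": [0,0.19,0],"turn": 0,"gripper": 0.8},{"slide": [0,0.38,0],"turn": 0,"gripper": 0.8},{"slide": [0,0.57,0],"turn": 0,"gripper": 0.8},{"slide": [0,0.76,0],"turn": 0,"gripper": 0.8},{"slide": [0,0.95,0],"turn": 0,"gripper": 0.8}])

```text
time_s: 3.9
tcp_pos: [0.5078, 0.1951, 0.265]
eef_rot: [180.0, 0.0, -178.7]
contact_force: [-0.2, -1.0, -0.3]
gripper_width: 0.0703
gripper_force: 0.0
```

Emit:
send_rows(moves=[{"slide": [0,0.25,0],"turn": 0,"gripper": 0.8},{"slide": [0,0.5,0],"turn": 0,"gripper": 0.8},{"slide": [0,0.75,0],"turn": 0,"gripper": 0.8},{"slide": [0,0.95,0],"turn": 0,"gripper": 0.8},{"slide": [0,0.95,0],"turn": 0,"gripper": 0.8}])

```text
time_s: 4.32
tcp_pos: [0.5046, 0.3408, 0.2636]
eef_rot: [-180.0, -0.0, -178.6]
contact_force: [-0.2, -1.0, -0.0]
gripper_width: 0.0697
gripper_force: 0.0
```

```bash
python3 - <<'E'
from h import *
d=optics.capture("wrist");cv2.imwrite("pics/w1.png",d["img"][:,:,::-1]);s=get_state();print(s["tcp_pos"],s["eef_rot"],d["origin"],d["attitude"])
im=d["img"].astype(int);r,g,b=im[...,0],im[...,1],im[...,2]
m=((r>120)&(g<70)&(b<80)).astype(np.uint8)
n,l,st,c=cv2.connectedComponentsWithStats(m)
for i in range(1,n):
    if st[i,4]>200: print(c[i],st[i],onplane(d,c[i],.09).round(4))
for n in("jar_red","jar_yellow"):print(n,[(r["p"],np.round(r["location"],3)) for r in optics.look_for("wrist",n)])
E
```

```text
[0.50449412 0.33857723 0.26370292] [-1.79955200e+02 -4.65098124e-02 -1.78578080e+02] [0.42245441 0.33957781 0.44303218] [1.62525929e+02 4.11795225e-02 9.14629228e+01]
[314.64957265 205.68498168] [299 190  33  32 819] [[0.506 0.341 0.09 ]]
jar_red [(0.69, array([0.504, 0.339, 0.088])), (0.28, array([0.513, 0.244, 0.095]))]
jar_yellow [(0.98, array([0.511, 0.244, 0.093]))]
```

View pics/w1.png

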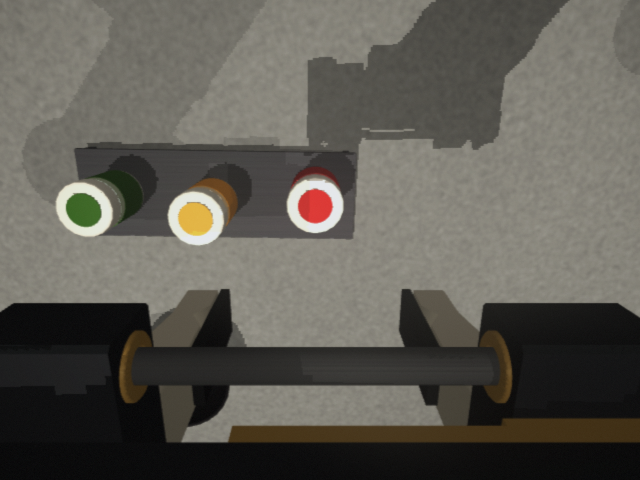

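The wrist view has the red jar at (315,206), centred between the fingers. Its measured position is (0.506, 0.341), 2 mm from the tool axis. Going down now.

Emit:
send_rows(moves=[{"slide": [-0.01,0.008,0.2],"turn": 0,"gripper": 0.8},{"slide": [-0.01,0.008,0.4],"turn": 0,"gripper": 0.8},{"slide": [-0.01,0.008,0.6],"turn": 0,"gripper": 0.8},{"slide": [-0.01,0.008,0.8],"turn": 0,"gripper": 0.8},{"slide": [-0.01,0.008,0.95],"turn": 0,"gripper": 0.8}])

```text
time_s: 4.88
tcp_pos: [0.506, 0.3353, 0.1204]
eef_rot: [-180.0, -0.1, -178.8]
contact_force: [0.0, 0.5, -0.4]
gripper_width: 0.0698
gripper_force: 0.0
```

Emit:
send_rows(moves=[{"slide": [0,0,0.12],"turn": 0,"gripper": 0.8},{"slide": [0,0,0.24],"turn": 0,"gripper": 0.8},{"slide": [0,0,0.36],"turn": 0,"gripper": 0.8},{"slide": [0,0,0.45],"turn": 0,"gripper": 0.8},{"slide": [0,0,0.45],"turn": 0,"gripper": 0.8}])

```text
time_s: 5.3
tcp_pos: [0.5054, 0.3347, 0.0523]
eef_rot: [-179.8, -0.2, -178.9]
contact_force: [-0.5, -0.4, -0.1]
gripper_width: 0.07
gripper_force: 0.0
```

Emit:
send_rows(moves=[{"slide": [0,0,0],"turn": 0,"gripper": 0.6},{"slide": [0,0,0],"turn": 0,"gripper": 0.5},{"slide": [0,0,0],"turn": 0,"gripper": 0.4},{"slide": [0,0,0],"turn": 0,"gripper": 0.4},{"slide": [0,0,0],"turn": 0,"gripper": 0.4}])

```text
time_s: 5.72
tcp_pos: [0.5073, 0.3383, 0.0562]
eef_rot: [179.9, 0.1, -178.7]
contact_force: [0.1, 0.9, 5.0]
gripper_width: 0.0496
gripper_force: 20.0
```

Emit:
send_rows(moves=[{"slide": [0,0,-0.1],"turn": 0,"gripper": 0.4},{"slide": [0,0,-0.3],"turn": 0,"gripper": 0.4},{"slide": [0,0,-0.5],"turn": 0,"gripper": 0.4},{"slide": [0,0,-0.7],"turn": 0,"gripper": 0.4},{"slide": [0,0,-0.85],"turn": 0,"gripper": 0.4}])

```text
time_s: 6.13
tcp_pos: [0.5065, 0.3374, 0.1848]
eef_rot: [179.9, 0.1, -178.7]
contact_force: [-0.2, 0.6, -1.7]
gripper_width: 0.0497
gripper_force: 20.0
```

Emit:
send_rows(moves=[{"slide": [0,-0.08,-0.1],"turn": 0,"gripper": 0.4},{"slide": [0,-0.2,-0.2],"turn": 0,"gripper": 0.4},{"slide": [0,-0.36,-0.3],"turn": 0,"gripper": 0.4},{"slide": [0,-0.53,-0.4],"turn": 0,"gripper": 0.4},{"slide": [0,-0.7,-0.45],"turn": 0,"gripper": 0.4}])

```text
time_s: 6.55
tcp_pos: [0.5087, 0.2316, 0.2515]
eef_rot: [179.9, 0.1, -178.7]
contact_force: [0.4, 0.2, -1.2]
gripper_width: 0.049
gripper_force: 20.0
```

Emit:
send_rows(moves=[{"slide": [0,-0.18,0],"turn": 0,"gripper": 0.4},{"slide": [0,-0.36,0],"turn": 0,"gripper": 0.4},{"slide": [0,-0.54,0],"turn": 0,"gripper": 0.4},{"slide": [0,-0.72,0],"turn": 0,"gripper": 0.4},{"slide": [0,-0.9,0],"turn": 0,"gripper": 0.4}])

```text
time_s: 6.97
tcp_pos: [0.5109, 0.096, 0.2497]
eef_rot: [180.0, -0.0, -178.7]
contact_force: [-0.4, -1.6, -2.4]
gripper_width: 0.0493
gripper_force: 20.0
```

Emit:
send_rows(moves=[{"slide": [0,-0.18,0],"turn": 0,"gripper": 0.4},{"slide": [0,-0.36,0],"turn": 0,"gripper": 0.4},{"slide": [0,-0.54,0],"turn": 0,"gripper": 0.4},{"slide": [0,-0.72,0],"turn": 0,"gripper": 0.4},{"slide": [0,-0.9,0],"turn": 0,"gripper": 0.4}])

```text
time_s: 7.38
tcp_pos: [0.5138, -0.0389, 0.2497]
eef_rot: [180.0, -0.0, -178.7]
contact_force: [0.8, -0.2, -1.5]
gripper_width: 0.0491
gripper_force: 20.0
```

Emit:
send_rows(moves=[{"slide": [0,-0.18,0],"turn": 0,"gripper": 0.4},{"slide": [0,-0.35,0],"turn": 0,"gripper": 0.4},{"slide": [0,-0.5,0],"turn": 0,"gripper": 0.4},{"slide": [0,-0.6,0],"turn": 0,"gripper": 0.4},{"slide": [0,-0.65,0],"turn": 0,"gripper": 0.4}])

```text
time_s: 7.8
tcp_pos: [0.516, -0.1367, 0.2494]
eef_rot: [180.0, -0.1, -178.8]
contact_force: [0.2, 0.0, -2.3]
gripper_width: 0.0494
gripper_force: 20.0
```

Emit:
send_rows(moves=[{"slide": [0,0,0],"turn": 0,"gripper": 0.4},{"slide": [0,0,0],"turn": 0,"gripper": 0.4},{"slide": [0,0,0],"turn": 0,"gripper": 0.4},{"slide": [0,0,0],"turn": 0,"gripper": 0.4},{"slide": [0,0,0],"turn": 0,"gripper": 0.4}])

```text
time_s: 8.22
tcp_pos: [0.5168, -0.1343, 0.2497]
eef_rot: [180.0, 0.0, -178.7]
contact_force: [0.6, -0.5, -2.0]
gripper_width: 0.0495
gripper_force: 20.0
```

```bash
python3 - <<'E'
from h import *
P=[]
for i in range(3):
    for c in("wrist","top"):
        d=optics.capture(c);s=get_state();P.append(np.r_[s["tcp_pos"],s["eef_rot"]])
        im=d["img"].astype(int);r,g,b=im[...,0],im[...,1],im[...,2]
        if i==2:cv2.imwrite(f"pics/{c}2.png",d["img"][:,:,::-1])
        m=((r>120)&(g<70)&(b<80)).astype(np.uint8);n,l,st,ce=cv2.connectedComponentsWithStats(m)
        for k in range(1,n):
            if i==2 and st[k,4]>40: print(c,"red",ce[k],st[k])
print(np.round(P,4),np.mean(P,0)[:3],s["contact_force"],s["gripper_width"])
E
```

```text
wrist red [317.75 344.5 ] [290 343  57   4 224]
wrist red [274.92638037 387.15337423] [242 386  69   4 163]
[[ 5.168000e-01 -1.344000e-01  2.497000e-01  1.799940e+02  4.600000e-03
  -1.786943e+02]
 [ 5.168000e-01 -1.345000e-01  2.497000e-01  1.799956e+02  8.700000e-03
  -1.786994e+02]
 [ 5.168000e-01 -1.346000e-01  2.497000e-01  1.799957e+02  4.000000e-03
  -1.787090e+02]
 [ 5.167000e-01 -1.347000e-01  2.497000e-01  1.799974e+02 -8.000000e-04
  -1.787172e+02]
 [ 5.168000e-01 -1.348000e-01  2.497000e-01 -1.799991e+02  3.400000e-03
  -1.787270e+02]
 [ 5.167000e-01 -1.348000e-01  2.497000e-01  1.799985e+02 -8.000000e-04
  -1.787305e+02]] [ 0.51675233 -0.13462618  0.24970026] [-0.17533822  0.48550488 -1.56018711] 0.04911456561963733
```

View pics/wrist2.png

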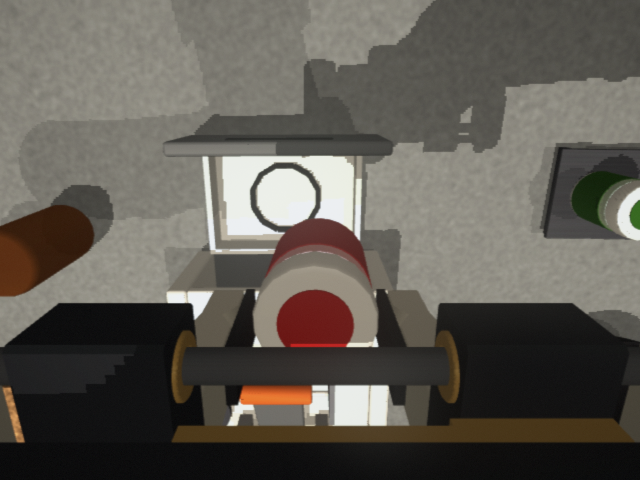

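Jar is held upright at about (317,290) in the wrist view, and the ring is visible at (286,196). I'll refine the seat with a second view.

```bash
python3 - <<'E'
from h import *
d=optics.capture("wrist");s=get_state();im=d["img"].astype(int);g8=im.max(2)
k,c,st=blob(im,(g8<110).astype(np.uint8),(240,155,330,237));p=np.argwhere(k)[:,::-1]
e=cv2.fitEllipse(cv2.convexHull(p.astype(np.int32)));print("ring",e,st)
a=np.deg2rad(np.arange(0,360,5));th=np.deg2rad(e[2]);ax,by=e[1][0]/2,e[1][1]/2
E=np.c_[e[0][0]+ax*np.cos(a)*np.cos(th)-by*np.sin(a)*np.sin(th),e[0][1]+ax*np.cos(a)*np.sin(th)+by*np.sin(a)*np.cos(th)]
W=onplane(d,E,.017);print(W.mean(0),np.ptp(W,axis=0))
r,g,b=im[...,0],im[...,1],im[...,2]
k,c,st=blob(im,((r>100)&(g<60)&(b<60)).astype(np.uint8),(270,285,365,342))
h=cv2.convexHull(np.argwhere(k)[:,::-1].astype(np.int32))[:,0];h=h[h[:,1]<335];print("dot",st)
q=onplane(d,h,s["tcp_pos"][2]+0.037)[:,:2]
A=np.c_[2*q,np.ones(len(q))];x=np.linalg.lstsq(A,(q**2).sum(1),rcond=None)[0];print("dot ctr",x[:2],np.sqrt(x[2]+x[:2]@x[:2]),s["tcp_pos"],s["joints"])
E
```

```text
ring ((291.0962829589844, 203.67352294921875), (69.9242172241211, 91.37427520751953), 136.73907470703125) [ 251  163   79   74 1524]
[ 0.53122726 -0.15781078  0.017     ] [0.08348638 0.08080342 0.        ]
dot [ 277  290   76   52 3332]
dot ctr [ 0.51448699 -0.13434195] 0.01448758879388127 [ 0.51673209 -0.13490937  0.24966627] [ 6.41383248e+00  5.63254376e+00 -1.29691583e+01 -1.73585121e-03
 -7.13979893e+01 -9.51526968e+01]
```

```bash
python3 - <<'E'
from h import *
im=cv2.imread("pics/wrist2.png");d=optics.capture("wrist")
k=(d["img"].max(2)>150).astype(np.uint8)
n,l,st,c=cv2.connectedComponentsWithStats(k,connectivity=4);i=l[196,286];print(st[i],c[i])
m=cv2.findContours((l==i).astype(np.uint8),cv2.RETR_EXTERNAL,cv2.CHAIN_APPROX_NONE)[0][0][:,0]
q=onplane(d,m,.017)[:,:2];A=np.c_[2*q,np.ones(len(q))];x=np.linalg.lstsq(A,(q**2).sum(1),rcond=None)[0];print(x[:2],np.sqrt(x[2]+x[:2]@x[:2]))
E
```

```text
[ 257  169   59   57 2732] [285.68594436 196.90080527]
[ 0.52441038 -0.16343286] 0.029151018487760347
```

Ring centre from the wrist view is (0.524, -0.163), against (0.527, -0.164) from the top. The cameras differ by the same 2 mm on the jar, so the TCP target is about (0.526, -0.164). I'll align first, then descend to just above the seat.

Emit:
send_rows(moves=[{"slide": [-0.015,-0.05,0],"turn": 0,"gripper": 0.4},{"slide": [-0.03,-0.1,0],"turn": 0,"gripper": 0.4},{"slide": [-0.045,-0.15,0],"turn": 0,"gripper": 0.4},{"slide": [-0.058,-0.197,0],"turn": 0,"gripper": 0.4},{"slide": [-0.058,-0.197,0],"turn": 0,"gripper": 0.4}])

```text
time_s: 9.03
tcp_pos: [0.5264, -0.1659, 0.2494]
eef_rot: [-180.0, -0.0, -178.8]
contact_force: [-0.3, 0.6, -1.8]
gripper_width: 0.0494
gripper_force: 20.0
```

Emit:
send_rows(moves=[{"slide": [0,0,0.1],"turn": 0,"gripper": 0.4},{"slide": [0,0,0.3],"turn": 0,"gripper": 0.4},{"slide": [0,0,0.5],"turn": 0,"gripper": 0.4},{"slide": [0,0,0.65],"turn": 0,"gripper": 0.4},{"slide": [0,0,0.7],"turn": 0,"gripper": 0.4}])

```text
time_s: 9.45
tcp_pos: [0.5237, -0.1644, 0.1409]
eef_rot: [179.9, -0.3, -178.8]
contact_force: [-1.2, -1.0, -2.5]
gripper_width: 0.0492
gripper_force: 20.0
```

Emit:
send_rows(moves=[{"slide": [0,0,0.1],"turn": 0,"gripper": 0.4},{"slide": [0,0,0.2],"turn": 0,"gripper": 0.4},{"slide": [0,0,0.35],"turn": 0,"gripper": 0.4},{"slide": [0,0,0.5],"turn": 0,"gripper": 0.4},{"slide": [0,0,0.5],"turn": 0,"gripper": 0.4}])

```text
time_s: 9.87
tcp_pos: [0.5238, -0.1643, 0.0666]
eef_rot: [180.0, -0.3, -178.8]
contact_force: [-0.8, 0.1, -2.7]
gripper_width: 0.0497
gripper_force: 20.0
```

Emit:
send_rows(moves=[{"slide": [0,0,0],"turn": 0,"gripper": 0.4},{"slide": [0,0,0],"turn": 0,"gripper": 0.4},{"slide": [0,0,0],"turn": 0,"gripper": 0.4},{"slide": [0,0,0],"turn": 0,"gripper": 0.4},{"slide": [0,0,0],"turn": 0,"gripper": 0.4}])

```text
time_s: 10.28
tcp_pos: [0.5268, -0.1644, 0.0709]
eef_rot: [-180.0, 0.1, -178.7]
contact_force: [0.1, 0.6, -1.9]
gripper_width: 0.0494
gripper_force: 20.0
```

```bash
python3 - <<'E'
from h import *
print(get_state())
a=optics.capture("wrist")["img"][130:430,140:540];b=cv2.resize(optics.capture("top")["img"][170:310,300:440],(300,300))
cv2.imwrite("pics/c3.png",np.hstack([a,b])[:,:,::-1])
E
```

```text
{'time_s': 10.2833, 'joints': array([ 3.00796665e+00,  1.62218663e+01, -2.50285665e+01,  1.12023201e-02,
       -4.86345091e+01, -9.17617896e+01]), 'qd': array([-0.03807377,  0.19891022, -0.43783163, -0.04400446,  0.21053412,
        0.06217511]), 'joint_torque': array([ 7.62273794e-04, -4.72984672e+01,  2.41183233e+01,  5.85499138e+00,
       -8.18907330e-02,  1.67882290e-04]), 'tcp_pos': array([ 0.52679485, -0.16444178,  0.07086124]), 'eef_rot': array([-1.79995119e+02,  1.15261999e-01, -1.78746423e+02]), 'contact_force': array([ 0.05282785,  0.57747372, -1.91475419]), 'moment': array([-0.04602278,  0.01886632,  0.00831827]), 'gripper_force': 19.956371784210205, 'gripper_width': 0.04936596714216698}
```

View pics/c3.png

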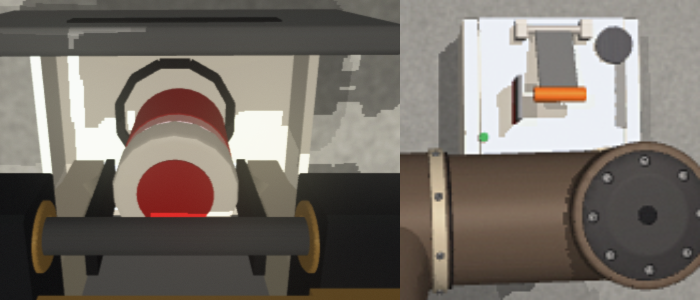

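The crop shows the ring centred at column 175 and the jar at 177, so they line up sideways. Lowering slowly.

Emit:
send_rows(moves=[{"slide": [0,0,0.03],"turn": 0,"gripper": 0.4},{"slide": [0,0,0.06],"turn": 0,"gripper": 0.4},{"slide": [0,0,0.09],"turn": 0,"gripper": 0.4},{"slide": [0,0,0.12],"turn": 0,"gripper": 0.4},{"slide": [0,0,0.12],"turn": 0,"gripper": 0.4}])

```text
time_s: 10.8
tcp_pos: [0.5252, -0.1644, 0.0503]
eef_rot: [180.0, -0.1, -178.8]
contact_force: [-0.9, 0.2, -2.6]
gripper_width: 0.0494
gripper_force: 20.0
```

Emit:
send_rows(moves=[{"slide": [0,0,0.01],"turn": 0,"gripper": 0.4},{"slide": [0,0,0.02],"turn": 0,"gripper": 0.4},{"slide": [0,0,0.03],"turn": 0,"gripper": 0.4},{"slide": [0,0,0.04],"turn": 0,"gripper": 0.4},{"slide": [0,0,0.04],"turn": 0,"gripper": 0.4}])

```text
time_s: 11.22
tcp_pos: [0.5288, -0.1643, 0.048]
eef_rot: [-180.0, 0.3, -178.7]
contact_force: [0.3, 3.4, 12.1]
gripper_width: 0.0495
gripper_force: 20.0
```

Emit:
send_rows(moves=[{"slide": [0,0,0],"turn": 0,"gripper": 0.4},{"slide": [0,0,0],"turn": 0,"gripper": 0.4},{"slide": [0,0,0],"turn": 0,"gripper": 0.4},{"slide": [0,0,0],"turn": 0,"gripper": 0.4},{"slide": [0,0,0],"turn": 0,"gripper": 0.4}])

```text
time_s: 11.63
tcp_pos: [0.5287, -0.1643, 0.0479]
eef_rot: [-180.0, 0.3, -178.7]
contact_force: [-0.6, 3.0, 10.9]
gripper_width: 0.0495
gripper_force: 20.0
```

Contact at 0.048 with 11 N. That height matches the floor, since the ring top would give 0.052. I'll ease off 1 mm and release.

Emit:
send_rows(moves=[{"slide": [0,0,-0.007],"turn": 0,"gripper": 0.4},{"slide": [0,0,-0.007],"turn": 0,"gripper": 0.6},{"slide": [0,0,-0.007],"turn": 0,"gripper": 0.7},{"slide": [0,0,-0.007],"turn": 0,"gripper": 0.8},{"slide": [0,0,-0.007],"turn": 0,"gripper": 0.8}])

```text
time_s: 12.05
tcp_pos: [0.5258, -0.1645, 0.0465]
eef_rot: [-180.0, -0.0, -178.8]
contact_force: [0.2, 0.5, -0.1]
gripper_width: 0.0668
gripper_force: 0.0
```

Emit:
send_rows(moves=[{"slide": [0,0,-0.02],"turn": 0,"gripper": 0.8},{"slide": [0,0,-0.1],"turn": 0,"gripper": 0.8},{"slide": [0,0,-0.25],"turn": 0,"gripper": 0.8},{"slide": [0,0,-0.4],"turn": 0,"gripper": 0.8},{"slide": [0,0,-0.6],"turn": 0,"gripper": 0.8}])

```text
time_s: 12.47
tcp_pos: [0.5247, -0.1644, 0.1363]
eef_rot: [180.0, -0.2, -178.8]
contact_force: [1.2, 0.1, -0.2]
gripper_width: 0.0701
gripper_force: 0.0
```

Emit:
send_rows(moves=[{"slide": [0,0,-0.2],"turn": 0,"gripper": 0.8},{"slide": [0.1,0,-0.4],"turn": 0,"gripper": 0.6},{"slide": [0.3,0,-0.5],"turn": 0,"gripper": 0.3},{"slide": [0.5,0,-0.5],"turn": 0,"gripper": 0},{"slide": [0.6,0,-0.5],"turn": 0,"gripper": 0}])

```text
time_s: 12.88
tcp_pos: [0.4338, -0.1664, 0.2129]
eef_rot: [180.0, 0.1, -178.8]
contact_force: [-0.2, 0.1, -1.6]
gripper_width: 0.0487
gripper_force: 0.0
```

```bash
python3 - <<'E'
from h import *
s=get_state();print(s["time_s"],s["tcp_pos"])
d=optics.capture("wrist");e=optics.capture("scene")
cv2.imwrite("pics/c4.png",np.hstack([d["img"][60:360,140:540],cv2.resize(e["img"][180:300,180:300],(300,300))])[:,:,::-1])
im=d["img"].astype(int);r,g,b=im[...,0],im[...,1],im[...,2]
m=((r>110)&(g<70)&(b<80)).astype(np.uint8);n,l,st,c=cv2.connectedComponentsWithStats(m)
for i in range(1,n):
    if st[i,4]>200:print(c[i],st[i],onplane(d,c[i],.082))
E
```

```text
12.8833 [ 0.43381775 -0.16640406  0.21291663]
[317.58092848 324.50690088] [301 310  34  30 797] [[ 0.52592017 -0.16164002  0.082     ]]
```

View pics/c4.png

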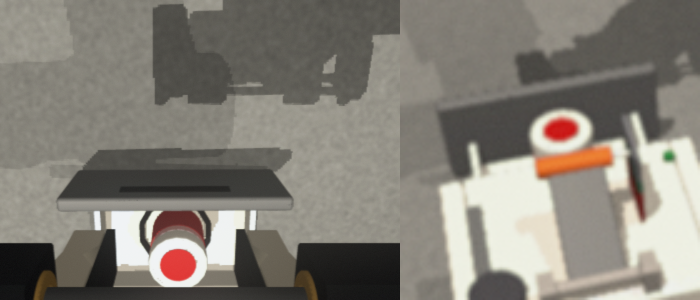

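The jar stands upright in the seat: lid at (178,265), ring round its base, about 2 mm off centre. The fingers are closing, so I'll go down in front of the panel.

Emit:
send_rows(moves=[{"slide": [0,0,0.1],"turn": 0,"gripper": 0},{"slide": [0,0,0.3],"turn": 0,"gripper": 0},{"slide": [0,0,0.5],"turn": 0,"gripper": 0},{"slide": [0,0,0.7],"turn": 0,"gripper": 0},{"slide": [0,0,0.85],"turn": 0,"gripper": 0}])

```text
time_s: 13.4
tcp_pos: [0.4356, -0.1663, 0.0821]
eef_rot: [180.0, -0.1, -178.8]
contact_force: [0.8, -0.7, 0.2]
gripper_width: 0.0077
gripper_force: 0.0
```

Emit:
send_rows(moves=[{"slide": [0,0,0.1],"turn": 0,"gripper": 0},{"slide": [0,0,0.2],"turn": 0,"gripper": 0},{"slide": [0,0,0.23],"turn": 0,"gripper": 0},{"slide": [0,0,0.23],"turn": 0,"gripper": 0},{"slide": [0,0,0.23],"turn": 0,"gripper": 0}])

```text
time_s: 13.82
tcp_pos: [0.4366, -0.1664, 0.05]
eef_rot: [-180.0, -0.0, -178.7]
contact_force: [-0.6, -0.4, 0.5]
gripper_width: 0.0003
gripper_force: 0.0
```

Emit:
send_rows(moves=[{"slide": [-0.02,0,0],"turn": 0,"gripper": 0},{"slide": [-0.05,0,0],"turn": 0,"gripper": 0},{"slide": [-0.08,0,0],"turn": 0,"gripper": 0},{"slide": [-0.11,0,0],"turn": 0,"gripper": 0},{"slide": [-0.14,0,0],"turn": 0,"gripper": 0}])

```text
time_s: 14.23
tcp_pos: [0.4576, -0.1659, 0.0501]
eef_rot: [-180.0, 0.0, -178.7]
contact_force: [-3.5, -0.3, 2.2]
gripper_width: 0.0004
gripper_force: 1.3
```

Emit:
send_rows(moves=[{"slide": [-0.04,0,0],"turn": 0,"gripper": 0},{"slide": [-0.08,0,0],"turn": 0,"gripper": 0},{"slide": [-0.12,0,0],"turn": 0,"gripper": 0},{"slide": [-0.16,0,0],"turn": 0,"gripper": 0},{"slide": [-0.2,0,0],"turn": 0,"gripper": 0}])

```text
time_s: 14.65
tcp_pos: [0.4876, -0.1652, 0.0496]
eef_rot: [180.0, -0.0, -178.8]
contact_force: [-1.7, 0.2, 1.4]
gripper_width: 0.0004
gripper_force: 1.0
```

Emit:
send_rows(moves=[{"slide": [-0.04,0,0],"turn": 0,"gripper": 0},{"slide": [-0.08,0,0],"turn": 0,"gripper": 0},{"slide": [-0.12,0,0],"turn": 0,"gripper": 0},{"slide": [-0.16,0,0],"turn": 0,"gripper": 0},{"slide": [-0.2,0,0],"turn": 0,"gripper": 0}])

```text
time_s: 15.07
tcp_pos: [0.5175, -0.1645, 0.0496]
eef_rot: [180.0, -0.0, -178.8]
contact_force: [-1.5, 2.2, -0.8]
gripper_width: 0.0004
gripper_force: 1.0
```

Emit:
send_rows(moves=[{"slide": [-0.04,0,0],"turn": 0,"gripper": 0},{"slide": [-0.08,0,0],"turn": 0,"gripper": 0},{"slide": [-0.12,0,0],"turn": 0,"gripper": 0},{"slide": [-0.16,0,0],"turn": 0,"gripper": 0},{"slide": [-0.19,0,0],"turn": 0,"gripper": 0}])

```text
time_s: 15.48
tcp_pos: [0.5463, -0.1639, 0.0497]
eef_rot: [-180.0, 0.0, -178.7]
contact_force: [-1.3, 2.0, -0.4]
gripper_width: 0.0002
gripper_force: 0.9
```

Emit:
send_rows(moves=[{"slide": [-0.02,0,0],"turn": 0,"gripper": 0},{"slide": [-0.04,0,0],"turn": 0,"gripper": 0},{"slide": [-0.06,0,0],"turn": 0,"gripper": 0},{"slide": [-0.07,0,0],"turn": 0,"gripper": 0},{"slide": [-0.08,0,0],"turn": 0,"gripper": 0}])

```text
time_s: 15.9
tcp_pos: [0.5576, -0.1638, 0.0497]
eef_rot: [180.0, -0.0, -178.8]
contact_force: [-1.2, 0.8, -0.6]
gripper_width: 0.0001
gripper_force: 0.8
```

Next, slow steps until the stop is felt.

Emit:
send_rows(moves=[{"slide": [-0.01,0,0],"turn": 0,"gripper": 0},{"slide": [-0.02,0,0],"turn": 0,"gripper": 0},{"slide": [-0.03,0,0],"turn": 0,"gripper": 0},{"slide": [-0.035,0,0],"turn": 0,"gripper": 0},{"slide": [-0.04,0,0],"turn": 0,"gripper": 0}])

```text
time_s: 16.32
tcp_pos: [0.561, -0.1637, 0.0496]
eef_rot: [180.0, -0.3, -178.8]
contact_force: [-11.5, 1.8, 9.5]
gripper_width: 0.0008
gripper_force: 5.7
```

Emit:
send_rows(moves=[{"slide": [-0.005,0,0],"turn": 0,"gripper": 0},{"slide": [-0.01,0,0],"turn": 0,"gripper": 0},{"slide": [-0.015,0,0],"turn": 0,"gripper": 0},{"slide": [-0.015,0,0],"turn": 0,"gripper": 0},{"slide": [-0.015,0,0],"turn": 0,"gripper": 0}])

```text
time_s: 16.73
tcp_pos: [0.5609, -0.1637, 0.0495]
eef_rot: [180.0, -0.5, -178.8]
contact_force: [-15.7, 3.4, 12.3]
gripper_width: 0.0002
gripper_force: 8.0
```

The drawer is on its stop, since x holds at 0.561 while the force rises. Backing off, going up and over the bar.

Emit:
send_rows(moves=[{"slide": [0.02,0,0],"turn": 0,"gripper": 0},{"slide": [0.05,0,0],"turn": 0,"gripper": 0},{"slide": [0.1,0,0],"turn": 0,"gripper": 0},{"slide": [0.15,0,0],"turn": 0,"gripper": 0},{"slide": [0.2,0,0],"turn": 0,"gripper": 0}])

```text
time_s: 17.15
tcp_pos: [0.5354, -0.1643, 0.0499]
eef_rot: [-180.0, 0.0, -178.8]
contact_force: [0.2, 0.1, 0.5]
gripper_width: 0.0004
gripper_force: 0.0
```

Emit:
send_rows(moves=[{"slide": [0,0,-0.2],"turn": 0,"gripper": 0},{"slide": [0,0,-0.4],"turn": 0,"gripper": 0},{"slide": [0,0,-0.6],"turn": 0,"gripper": 0},{"slide": [0,0,-0.8],"turn": 0,"gripper": 0},{"slide": [0,0,-1.0],"turn": 0,"gripper": 0}])

```text
time_s: 17.57
tcp_pos: [0.5352, -0.1642, 0.2014]
eef_rot: [-180.0, 0.0, -178.8]
contact_force: [0.1, 0.4, -0.2]
gripper_width: 0.0003
gripper_force: 0.0
```

Emit:
send_rows(moves=[{"slide": [0,0,-0.15],"turn": 0,"gripper": 0},{"slide": [0,0,-0.25],"turn": 0,"gripper": 0},{"slide": [0,0,-0.25],"turn": 0,"gripper": 0},{"slide": [0,0,-0.25],"turn": 0,"gripper": 0},{"slide": [0,0,-0.25],"turn": 0,"gripper": 0}])

```text
time_s: 17.98
tcp_pos: [0.5351, -0.164, 0.2365]
eef_rot: [180.0, -0.0, -178.8]
contact_force: [-0.4, 0.3, -0.3]
gripper_width: 0.0006
gripper_force: 0.0
```

```bash
python3 - <<'E'
from h import *
s=get_state();print(s["time_s"],s["tcp_pos"])
e=optics.capture("scene");d=optics.capture("wrist")
cv2.imwrite("pics/c5.png",np.hstack([d["img"][130:430,140:540],cv2.resize(e["img"][180:350,160:330],(300,300))])[:,:,::-1])
im=d["img"].astype(int);r,g,b=im[...,0],im[...,1],im[...,2]
for d,n,z in((d,"wrist",.164),(e,"scene",.164)):
    im=d["img"].astype(int);r,g,b=im[...,0],im[...,1],im[...,2]
    k,c,st=blob(im,((r>130)&(g>40)&(g<150)&(b<60)).astype(np.uint8),(0,0,640,480) if n=="wrist" else (225,235,272,255));print(n,c,st,onplane(d,c,z))
E
```

```text
17.9833 [ 0.53509548 -0.1640465   0.23648371]
wrist [315.5 391. ] [315 386   2  11  22] [[ 0.64633145 -0.16062288  0.164     ]]
scene [248.93364929 243.78199052] [235 239  29  12 211] [[ 0.64998208 -0.16312195  0.164     ]]
```

View pics/c5.png

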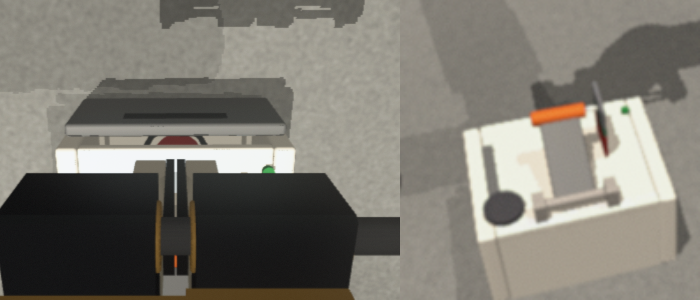

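The wrist crop shows the panel top edge at about row 133 and the roof edge at about row 148, with the jar base and ring arc visible between them. The bar is clear of the fingers. I'll check numerically how far the drawer is from fully shut.

```bash
python3 - <<'E'
from h import *
d=optics.capture("wrist");im=d["img"].astype(int).max(2)
for col in(255,270,375,390):
    print(col,[(y,int(im[y,col])) for y in range(248,290)])
for y in(258,265,270,280):print(y,onplane(d,[320,y],.086)[0].round(4),onplane(d,[320,y],.105)[0].round(4))
M=R.from_euler('xyz',d["attitude"],degrees=True).as_matrix();o=d["origin"]
def pj(p):q=M.T@(np.array(p)-o);return (d["intrinsics"]@(q/q[2]))[:2].round(1)
for c in(.660,.6636):
  for op in(0,.005):
    y=-.12;print(c,op,"outer",pj([c-.089-op,y,.086]),"inner",pj([c-.077-op,y,.086]),"roof lo",pj([c-.075,y,.095]),"roof hi",pj([c-.075,y,.105]))
E
```

```text
255 [(248, 65), (249, 65), (250, 66), (251, 66), (252, 68), (253, 77), (254, 100), (255, 123), (256, 144), (257, 162), (258, 165), (259, 163), (260, 162), (261, 160), (262, 156), (263, 155), (264, 150), (265, 135), (266, 134), (267, 165), (268, 168), (269, 169), (270, 169), (271, 170), (272, 170), (273, 168), (274, 163), (275, 131), (276, 130), (277, 144), (278, 192), (279, 237), (280, 246), (281, 248), (282, 248), (283, 248), (284, 249), (285, 248), (286, 249), (287, 248), (288, 248), (289, 248)]
270 [(248, 50), (249, 64), (250, 67), (251, 66), (252, 68), (253, 76), (254, 101), (255, 124), (256, 145), (257, 162), (258, 164), (259, 162), (260, 159), (261, 158), (262, 157), (263, 153), (264, 148), (265, 136), (266, 132), (267, 166), (268, 169), (269, 168), (270, 169), (271, 169), (272, 169), (273, 169), (274, 163), (275, 133), (276, 132), (277, 146), (278, 195), (279, 238), (280, 245), (281, 248), (282, 248), (283, 248), (284, 248), (285, 248), (286, 248), (287, 248), (288, 248), (289, 248)]
375 [(248, 66), (249, 68), (250, 67), (251, 68), (252, 71), (253, 89), (254, 113), (255, 133),
[... 811 characters left out ...]
46), (282, 246), (283, 246), (284, 246), (285, 246), (286, 246), (287, 246), (288, 246), (289, 246)]
258 [ 0.5751 -0.1585  0.086 ] [ 0.568  -0.1589  0.105 ]
265 [ 0.5813 -0.1583  0.086 ] [ 0.5739 -0.1587  0.105 ]
270 [ 0.5858 -0.1582  0.086 ] [ 0.5781 -0.1586  0.105 ]
280 [ 0.5949 -0.158   0.086 ] [ 0.5867 -0.1584  0.105 ]
0.66 0 outer [366.5 254.4] inner [365.7 267.8] roof lo [366.8 274.2] roof hi [368.2 279. ]
0.66 0.005 outer [366.9 248.7] inner [366.  262.3] roof lo [366.8 274.2] roof hi [368.2 279. ]
0.6636 0 outer [366.2 258.4] inner [365.4 271.8] roof lo [366.5 278.2] roof hi [368.  283.2]
0.6636 0.005 outer [366.6 252.8] inner [365.8 266.3] roof lo [366.5 278.2] roof hi [368.  283.2]
```

The edges match a drawer open under about 2 mm, so it is shut. Moving over the bar, then down to just above it.

Emit:
send_rows(moves=[{"slide": [-0.1,0,0],"turn": 0,"gripper": 0},{"slide": [-0.28,0,0],"turn": 0,"gripper": 0},{"slide": [-0.48,0,0],"turn": 0,"gripper": 0},{"slide": [-0.65,0,0],"turn": 0,"gripper": 0},{"slide": [-0.72,0,0],"turn": 0,"gripper": 0}])

```text
time_s: 18.55
tcp_pos: [0.6459, -0.1617, 0.2351]
eef_rot: [-180.0, -0.1, -178.7]
contact_force: [0.3, 0.5, -0.4]
gripper_width: 0.0004
gripper_force: 0.0
```

Emit:
send_rows(moves=[{"slide": [0,0,0.08],"turn": 0,"gripper": 0},{"slide": [0,0,0.18],"turn": 0,"gripper": 0},{"slide": [0,0,0.28],"turn": 0,"gripper": 0},{"slide": [0,0,0.36],"turn": 0,"gripper": 0},{"slide": [0,0,0.4],"turn": 0,"gripper": 0}])

```text
time_s: 18.97
tcp_pos: [0.6419, -0.1617, 0.1745]
eef_rot: [180.0, -0.2, -178.8]
contact_force: [-0.2, -0.4, -0.3]
gripper_width: 0.0002
gripper_force: 0.0
```

Emit:
send_rows(moves=[{"slide": [0,0,0],"turn": 0,"gripper": 0},{"slide": [0,0,0],"turn": 0,"gripper": 0},{"slide": [0,0,0],"turn": 0,"gripper": 0},{"slide": [0,0,0],"turn": 0,"gripper": 0},{"slide": [0,0,0],"turn": 0,"gripper": 0}])

```text
time_s: 19.38
tcp_pos: [0.6442, -0.1619, 0.1781]
eef_rot: [-180.0, 0.1, -178.7]
contact_force: [-0.2, 1.3, -0.2]
gripper_width: 0.0003
gripper_force: 0.0
```

Emit:
send_rows(moves=[{"slide": [0,0,0.03],"turn": 0,"gripper": 0},{"slide": [0,0,0.06],"turn": 0,"gripper": 0},{"slide": [0,0,0.09],"turn": 0,"gripper": 0},{"slide": [0,0,0.12],"turn": 0,"gripper": 0},{"slide": [0,0,0.12],"turn": 0,"gripper": 0}])

```text
time_s: 19.8
tcp_pos: [0.643, -0.1617, 0.1576]
eef_rot: [180.0, -0.1, -178.8]
contact_force: [-0.3, 0.1, -0.4]
gripper_width: 0.0007
gripper_force: 0.0
```

Emit:
send_rows(moves=[{"slide": [0,0,0.015],"turn": 0,"gripper": 0},{"slide": [0,0,0.03],"turn": 0,"gripper": 0},{"slide": [0,0,0.045],"turn": 0,"gripper": 0},{"slide": [0,0,0.06],"turn": 0,"gripper": 0},{"slide": [0,0,0.06],"turn": 0,"gripper": 0}])

```text
time_s: 20.22
tcp_pos: [0.6435, -0.1618, 0.1496]
eef_rot: [180.0, -0.0, -178.8]
contact_force: [0.4, 0.5, -0.3]
gripper_width: 0.0004
gripper_force: 0.0
```

Emit:
send_rows(moves=[{"slide": [0,0,0],"turn": 0,"gripper": 0},{"slide": [0,0,0],"turn": 0,"gripper": 0},{"slide": [0,0,0],"turn": 0,"gripper": 0},{"slide": [0,0,0],"turn": 0,"gripper": 0},{"slide": [0,0,0],"turn": 0,"gripper": 0}])

```text
time_s: 20.63
tcp_pos: [0.6438, -0.1618, 0.1504]
eef_rot: [-180.0, 0.0, -178.8]
contact_force: [0.5, -0.4, -0.5]
gripper_width: 0.0004
gripper_force: 0.0
```

```bash
python3 - <<'E'
from h import *
e=optics.capture("scene");s=get_state();print(s["time_s"],s["tcp_pos"],s["contact_force"])
cv2.imwrite("pics/c6.png",cv2.resize(e["img"][200:320,180:340],(800,600),interpolation=cv2.INTER_CUBIC)[:,:,::-1])
M=R.from_euler('xyz',e["attitude"],degrees=True).as_matrix();o=e["origin"]
def pj(p):q=M.T@(np.array(p)-o);uv=(e["intrinsics"]@(q/q[2]))[:2];return ((uv-[180,200])*5).round()
for z in(.159,.148,.142,.136):print(z,pj([.642,-.161-.027,z]),pj([.642,-.161+.027,z]),"gauge",pj([.642,-.161+.042,z]))
E
```

```text
20.6833 [ 0.64382829 -0.16184184  0.15033931] [-0.47205471  0.76080487 -0.51971547]
0.159 [272. 226.] [425. 199.] gauge [467. 192.]
0.148 [275. 248.] [427. 221.] gauge [469. 214.]
0.142 [277. 260.] [429. 233.] gauge [470. 226.]
0.136 [279. 272.] [430. 245.] gauge [471. 238.]
```

View pics/c6.png

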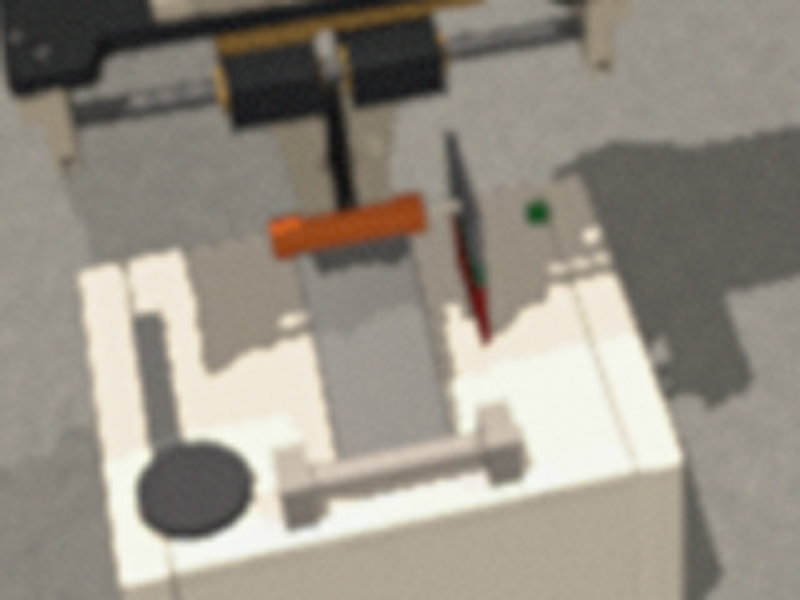

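```bash
python3 - <<'E'
from h import *
e=optics.capture("scene");im=e["img"].astype(int);r,g,b=im[...,0],im[...,1],im[...,2]
m=((r>110)&(g>30)&(g<150)&(b<70)&(r>g+50)).astype(np.uint8)
k,c,st=blob(im,m,(225,230,272,260));print("bar",c,st)
M=R.from_euler('xyz',e["attitude"],degrees=True).as_matrix();o=e["origin"]
def pj(p):q=M.T@(np.array(p)-o);return (e["intrinsics"]@(q/q[2]))[:2].round(1)
for x in (.640,.646,.652):
  print(x,[pj([x,-.161,z]) for z in(.167,.159,.150,.142,.134)])
print(get_state()["contact_force"],get_state()["joint_torque"])
i0=cv2.imread("pics/scene0.png")[:,:,::-1].astype(int);r,g,b=i0[...,0],i0[...,1],i0[...,2]
m=((r>110)&(g>30)&(g<150)&(b<70)&(r>g+50)).astype(np.uint8);print("bar0",*blob(i0,m,(225,230,272,260))[1:])
t=optics.capture("top")["img"][170:310,300:440];cv2.imwrite("pics/c7.png",np.hstack([cv2.resize(t,(400,400)),cv2.resize(optics.capture("wrist")["img"][230:430,220:420],(400,400))])[:,:,::-1])
E
```

```text
bar [249.265 244.755] [234 239  31  12 200]
0.64 [array([249.2, 238.4]), array([249.6, 241.7]), array([250.1, 245.3]), array([250.5, 248.5]), array([250.9, 251.7])]
0.646 [array([249.7, 240.8]), array([250.1, 244. ]), array([250.6, 247.7]), array([251. , 250.9]), array([251.4, 254. ])]
0.652 [array([250.2, 243.1]), array([250.6, 246.4]), array([251.1, 250. ]), array([251.5, 253.2]), array([251.9, 256.4])]
[-0.51474105  0.03968    -0.00268053] [-1.81443562e-05 -5.80646288e+01  2.77836871e+01  6.60954863e+00
 -8.04063329e-02 -3.10639143e-05]
bar0 [248.90643275 244.77777778] [235 240  29  11 171]
```

View pics/c7.png

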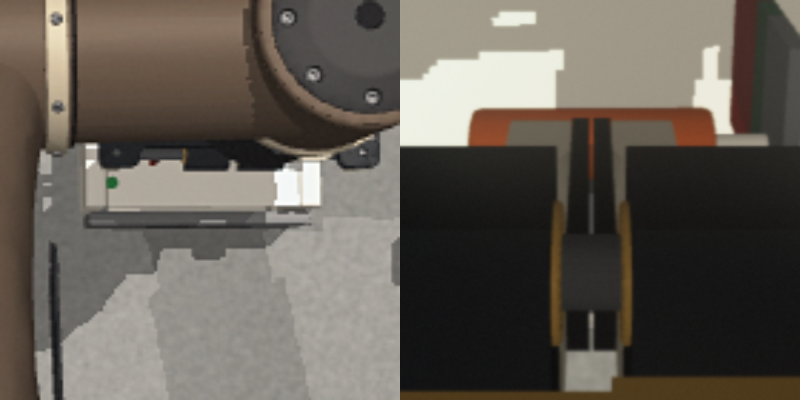

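The wrist and scene crops show the bar still at its released position: centroid row 244.8, the same as at the start. The tips end at about (590,120) in the right-hand crop, over or just in front of the bar. With zero force, I need to know where the tips are relative to the bar.

```bash
python3 - <<'E'
from h import *
s=get_state();t=s["tcp_pos"]
for n,off,k in(("wrist",(220,230),2),("scene",(180,200),5)):
    e=optics.capture(n);M=R.from_euler('xyz',e["attitude"],degrees=True).as_matrix();o=e["origin"]
    def pj(p):q=M.T@(np.array(p)-o);return (((e["intrinsics"]@(q/q[2]))[:2]-off)*k).round(0)
    print(n,o,"tcp",pj(t),"tip -x",pj(t-[.0095,0,0]),"tip +x",pj(t+[.0095,0,0]))
    for dz in(.01,.02,.03):print("tip up",dz,pj(t+[0,0,dz]),pj(t+[-.0095,0,dz]))
    for x in(.642,.648,.654):print("bar",x,pj([x,-.161,.159]),"endL",pj([x,-.134,.159]),"endR",pj([x,-.188,.159]),"front",pj([x-.0075,-.161,.1565]))
    if n=="wrist":
        c=e["img"][230:310,220:420];im=c.astype(int);m=((im[...,0]>im[...,1]+35)&(im[...,0]>60)).astype(np.uint8)
        nn,l,st,ce=cv2.connectedComponentsWithStats(m);print([(st[i]*2).tolist() for i in range(1,nn) if st[i,4]>15])
        print([ [int(v) for v in c[y,97]] for y in range(50,70)])
E
```

```text
wrist [ 0.56152477 -0.16277047  0.32966571] tcp [187. 118.] tip -x [188.  80.] tip +x [186. 155.]
tip up 0.01 [187. 138.] [188.  98.]
tip up 0.02 [187. 159.] [187. 117.]
tip up 0.03 [186. 182.] [187. 139.]
bar 0.642 [191. 128.] endL [312. 130.] endR [ 69. 125.] front [191.  92.]
bar 0.648 [190. 152.] endL [311. 155.] endR [ 69. 150.] front [191. 117.]
bar 0.654 [190. 176.] endL [309. 179.] endR [ 70. 174.] front [190. 141.]
[[332, 96, 14, 36, 146], [68, 108, 248, 52, 2376]]
[[158, 151, 135], [159, 151, 136], [159, 151, 135], [150, 138, 124], [107, 72, 55], [109, 61, 40], [113, 62, 41], [114, 61, 38], [109, 60, 38], [61, 45, 36], [53, 43, 37], [54, 44, 38], [52, 41, 36], [51, 41, 35], [53, 42, 35], [52, 41, 35], [51, 40, 34], [52, 40, 33], [52, 41, 35], [53, 42, 35]]
scene [ 1.23304253 -0.19213316  0.73270351] tcp [350. 234.] tip -x [346. 216.] tip +x [353. 253.]
tip up 0.01 [347. 214.] [343. 195.]
tip up 0.02 [344. 193.] [340. 175.]
tip up 0.03 [341. 172.] [337. 154.]
bar 0.642 [349. 212.] endL [425. 199.] endR [272. 226.] front [346. 203.]
bar 0.648 [351. 224.] endL [428. 211.] endR [274. 238.] front [349. 215.]
bar 0.654 [354. 236.] endL [431. 223.] endR [276. 250.] front [351. 226.]
```

In both views the actual tips fit z ≈ 0.170, about 20 mm above the reported TCP, so they sit just above the bar top at 0.167. I'll go by force and picture, descending in small steps.

Emit:
send_rows(moves=[{"slide": [0,0,0.005],"turn": 0,"gripper": 0},{"slide": [0,0,0.01],"turn": 0,"gripper": 0},{"slide": [0,0,0.015],"turn": 0,"gripper": 0},{"slide": [0,0,0.02],"turn": 0,"gripper": 0},{"slide": [0,0,0.02],"turn": 0,"gripper": 0}])

```text
time_s: 21.35
tcp_pos: [0.6436, -0.1618, 0.1469]
eef_rot: [180.0, -0.0, -178.8]
contact_force: [0.3, -0.2, -0.0]
gripper_width: 0.0002
gripper_force: 0.0
```

Emit:
send_rows(moves=[{"slide": [0,0,0.005],"turn": 0,"gripper": 0},{"slide": [0,0,0.01],"turn": 0,"gripper": 0},{"slide": [0,0,0.015],"turn": 0,"gripper": 0},{"slide": [0,0,0.02],"turn": 0,"gripper": 0},{"slide": [0,0,0.02],"turn": 0,"gripper": 0}])

```text
time_s: 21.77
tcp_pos: [0.6438, -0.1619, 0.1447]
eef_rot: [-180.0, 0.0, -178.7]
contact_force: [-1.8, 0.2, 4.1]
gripper_width: 0.0002
gripper_force: 2.3
```

Emit:
send_rows(moves=[{"slide": [0,0,0.015],"turn": 0,"gripper": 0},{"slide": [0,0,0.03],"turn": 0,"gripper": 0},{"slide": [0,0,0.045],"turn": 0,"gripper": 0},{"slide": [0,0,0.06],"turn": 0,"gripper": 0},{"slide": [0,0,0.06],"turn": 0,"gripper": 0}])

```text
time_s: 22.18
tcp_pos: [0.6421, -0.1623, 0.1354]
eef_rot: [-180.0, -0.2, -178.8]
contact_force: [-6.3, -0.2, 8.1]
gripper_width: 0.0004
gripper_force: 4.2
```

Emit:
send_rows(moves=[{"slide": [0,0,0.01],"turn": 0,"gripper": 0},{"slide": [0,0,0.02],"turn": 0,"gripper": 0},{"slide": [0,0,0.03],"turn": 0,"gripper": 0},{"slide": [0,0,0.035],"turn": 0,"gripper": 0},{"slide": [0,0,0.035],"turn": 0,"gripper": 0}])

```text
time_s: 22.6
tcp_pos: [0.642, -0.1624, 0.1305]
eef_rot: [-180.0, -0.2, -178.8]
contact_force: [-6.8, -0.3, 9.5]
gripper_width: 0.0005
gripper_force: 4.7
```

Emit:
send_rows(moves=[{"slide": [0,0,0],"turn": 0,"gripper": 0},{"slide": [0,0,0],"turn": 0,"gripper": 0},{"slide": [0,0,0],"turn": 0,"gripper": 0},{"slide": [0,0,0],"turn": 0,"gripper": 0},{"slide": [0,0,0],"turn": 0,"gripper": 0}])

```text
time_s: 23.02
tcp_pos: [0.6421, -0.1624, 0.1307]
eef_rot: [-180.0, -0.1, -178.8]
contact_force: [-7.3, 0.7, 9.0]
gripper_width: 0.0007
gripper_force: 4.7
```

```bash
python3 - <<'E'
from h import *
e=optics.capture("scene");im=e["img"].astype(int);r,g,b=im[...,0],im[...,1],im[...,2]
m=((r>110)&(g>30)&(g<150)&(b<70)&(r>g+50)).astype(np.uint8)
k,c,st=blob(im,m,(225,230,272,265));print("bar",c,st,get_state()["contact_force"])
M=R.from_euler('xyz',e["attitude"],degrees=True).as_matrix();o=e["origin"]
def pj(p):q=M.T@(np.array(p)-o);return (e["intrinsics"]@(q/q[2]))[:2].round(1)
from math import sin,cos
a0=np.arcsin((159-118)/85)
for th in(0,.14,.215,.29,.41):a=a0-th;print(th,pj([.648+.085*(cos(a0)-cos(a)),-.161,.118+.085*sin(a)]))
cv2.imwrite("pics/c8.png",cv2.resize(e["img"][200:320,180:340],(800,600),interpolation=cv2.INTER_CUBIC)[:,:,::-1])
E
```

```text
bar [249.        248.7047619] [235 243  30  12 105] [-7.3812237  -0.5850866   9.07586249]
0 [250.3 244.8]
0.14 [250.4 247.2]
0.215 [250.6 248.8]
0.29 [250.8 250.6]
0.41 [251.2 253.9]
```

View pics/c8.png

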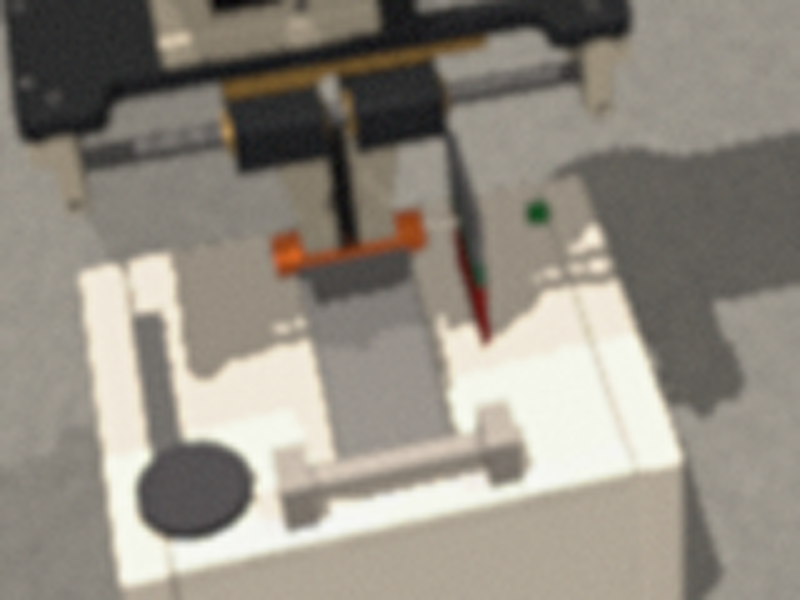

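The view shows the fingers on the bar, with its ends lower than before at about (288,253) and (410,229) and the pointer beside the gauge's middle. I'll measure the ends only, against the released picture.

```bash
python3 - <<'E'
from h import *
i0=cv2.imread("pics/scene0.png")[:,:,::-1];i1=optics.capture("scene")["img"]
for im in(i0,i1):
    im=im.astype(int);r,g,b=im[...,0],im[...,1],im[...,2];w=np.clip(r-b-70,0,None)*(r>g+30)
    for x0,x1 in((235,240),(260,264)):
        p=w[228:268,x0:x1];print((x0,x1),round((p.sum(1)@np.arange(228,268))/p.sum(),2),p.sum(),end=" ")
    print()
s=get_state();print(s["time_s"],s["qd"].round(2),s["contact_force"])
E
```

```text
(235, 240) 246.43 3348 (260, 264) 242.03 2738 
(235, 240) 250.46 1953 (260, 264) 245.74 1201 
23.1167 [ 0.03 -0.05  0.02  0.01  0.01  0.06] [-7.48988623 -0.10786448  9.65683546]
```

The end shifts of 3.7 to 4.0 px correspond to about 0.21 rad, which is mid-green. I'll hold a little longer, then hand in.

Emit:
send_rows(moves=[{"slide": [0,0,0],"turn": 0,"gripper": 0},{"slide": [0,0,0],"turn": 0,"gripper": 0},{"slide": [0,0,0],"turn": 0,"gripper": 0},{"slide": [0,0,0],"turn": 0,"gripper": 0},{"slide": [0,0,0],"turn": 0,"gripper": 0}])

```text
time_s: 23.53
tcp_pos: [0.6421, -0.1624, 0.1307]
eef_rot: [-180.0, -0.1, -178.8]
contact_force: [-6.6, -0.0, 8.3]
gripper_width: 0.0005
gripper_force: 4.7
```

```bash
python3 -c "
from plant import order
print(order.close_job())"
```

```text
the job is handed in; nothing more can be done
None
```

I handed the job in at 23.5 s (no verdict was returned): by my measurements the red jar stands in the seat about 2 mm off centre, the drawer is shut to within about 2 mm, and the arm holds the bar mid-green at about 0.21 rad with roughly 8 N.

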